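Stop the curing lamp and hold the chamber lid open

TASK

The UV curing chamber on this repair bench has finished: with its lid still shut, stop the lamp by twisting the red spring-return knob on the control box clockwise all the way to its stop, and then let go so that it springs back. Then raise the chamber's sprung lid by its orange handle to 50 degrees (the green part of the angle arc) and keep holding it there by the handle, steady, with the gripper's fingers: the job finishes while you are still holding, since the lid snaps shut if released. Leave the jar, the phone and the solder spool where they are.

Things in the scene. Friction and masses are not known exactly. Their poses are not given: they have to be found in the camera images.
- uv_chamber: White UV curing chamber fixed to the bench, 180 x 180 mm, 85 mm high, with a hinged lid. Origin: centre of its underside on the bench; x points from the handle side to the hinge side, z up. At y = -100 and +100 mm stands a thin grey angle arc, 85 mm radius about the hinge, up to 165 mm above the bench; its green part marks lid angles of 45 to 55 degrees.
- lid_hinge (a point): Point on the lid's hinge axis, mid-width, on the chamber's back rim, 89.5 mm above the bench. The hinge axis is the chamber's y axis. Axes turn with the lid (equal to the chamber's when shut).
- uv_lid (a joint): Lid angle in rad: 0 shut, grows as the front edge rises, end stop 1.75; 50 degrees is 0.873. The lid is a white frame with an amber window, 180 by 180 by 8 mm, 0.2 to 0.35 kg; gravity and a hinge spring shut it from any angle, so that about 2 to 4 N upward at the handle carries it.
- lid_handle (a point): Orange handle bar, 62 mm long (x, towards the hinge), 16 wide (y, along the hinge), 14 thick (z), rigidly continuing the lid forwards from the middle of its front edge; 58 mm stand clear, free on all sides. Origin: its centre, 210 mm from the hinge axis; shut, 90.5 mm above the bench. Axes turn with the lid. Pinched across its width it can pivot between the fingers.
- lamp_control: Grey lamp control box fixed to the bench, 100 by 100 by 45 mm high, with an upright knob in the middle of its top. Stands left or right of the chamber. Origin: centre of its underside, z up. The white tick is the knob's rest position, the red tick its stop.
- knob_bar (a point): Red grip bar of the knob, 44 mm long (its x), 14 mm wide (its y), 34 mm high, on a black disc of 48 mm diameter and 8 mm height. Origin: centre of the bar, on the knob's vertical axis, 73.5 mm above the bench; its top is 90.5 mm up. Axes turn with the knob; at rest they equal the control box's.
- lamp_knob (a joint): Knob angle in rad: 0 at rest, grows clockwise seen from above, hard stop at 1.047 (60 degrees). A spring (about 0.03 N m at rest, 0.12 N m at the stop) brings it back to 0 when let go.
- flux_jar_mid (a point): Centre (27 mm up) of a loose amber glass jar, 56 mm diameter, 55 mm high, standing on the other side of the chamber from the control box. Leave alone.
- phone_mid (a point): Centre (4.5 mm up) of a loose phone (black screen up, silver rim) lying flat at the right, far from the robot, 72 by 148 by 9 mm. Leave alone.
- spool_mid (a point): Centre (18 mm up) of a loose copper-coloured solder spool standing on its flange, 60 mm diameter, 36 mm high, at the left far from the robot. Leave alone.
Mind the look-alikes: they are no part of the job. There is more than one size of the lamp_control; the job needs the larger.

How it is judged:
By the outcome, as a careful person would: the job done as asked, in the order asked, and still so for the second after the job is handed in, while the arm keeps its last pose, push and grip.
It also fails if it takes over 53 s, if anything falls off the work surface, if the arm or the gripper's body presses on something with over 40 N, if the wrist force passes 120 N, or if a joint passes its speed limit or range.

ROBOT

A 6-joint arm with a two-finger parallel gripper is mounted at the origin on the work surface. World frame = base frame: x ahead of the robot, y to its left, z up, the work surface at z = 0. Lengths are in m, angles in degrees, forces in N, time in s.
With the tool pointing down it reaches from about 0.35 to 0.875 m from the base axis. Payload 4.2 kg.
Tool frame: the origin (TCP) lies at the very end of the fingers, on their centre line; the grasp point (between the pads) lies 19 mm behind it; z points along the fingers, y is the line along which they close (so a half turn about z gives the same grasp; the last joint's range is limited). The gripper opens to 87 mm and grips with 3 to 60 N. Pads are 19 mm wide; open, the fingers measure 117 mm over their backs; the gripper's body (75 mm by 190 mm) begins 51 mm behind the grasp point.
Start: joints at [-61.902, 22.042, 0.453, 0, -68.411, -14.817], TCP at [0.144, -0.608, 0.223] pointing down, gripper open.
Joint ranges: [-179.83, 179.83], [-69.29, 118.12], [-61.27, 80.66], [-181.25, 117.63], [-171.15, -9.14], [-177.46, 177.46]. Speed limits (degrees/s): [159.86, 159.86, 180, 180, 180, 180].

INTERFACE

Orientations are given as a 3x3 rotation matrix whose columns are the frame's x, y, z axes.
In Python, from station import monitor, cams, ticket gives the robot as it stands.
- The arm moves only by the tool drive_tool, never from a script. Its argument "moves" is a list of rows, each an object with "delta_pos": the shift along the tool's x, y, z in mm, a list of three; "turn": the turn about the tool's z in rad; "claw": the opening, from 0 (shut) to 1 (fully open). A call has 1 to 12 rows; each row shifts and turns the commanded pose from where the row before left it, along the tool's axes as they then stand; what a row does not reach is not made up. A row lasts 1/8 s, in which the tool goes at most 62.5 mm and 10.7 degrees, less where a joint would pass 70% of its speed; a pose out of reach is approached as far as the arm can. A call is refused whole if a number of a shift passes 62.5 or a number of a turn 0.188, either way. A call with a gripper value outside its range is refused whole. The fingers move at their own pace and stop on an object; the grip force is fixed at half the most. Time passes only in rows, so rows that do not move let the fingers close. It gives the time, the measured TCP pose, the force, the opening and the grip force at its end, in the units of the state.
- monitor.sense(): the state, without advancing time (a new reading comes with each control period).
- cams.capture(name): name is "side" or "top"; returns a dict with "color" (480x640x3 uint8, red, green, blue), "range_z" (480x640 float32, m along the optical axis (not along the pixel's ray), 0 where there is no reading), "vertical_fov" (degrees; the focal length in pixels is half the picture's height over the tangent of half this angle, whatever the lens; pixels are square), "cx", "cy" (the principal point, pixels), "extrinsics" (4x4, takes a point from camera to world coordinates). Camera axes: x right, y down, z forward; pixel columns grow to the right and rows downward; lengths in m; the calibration is good to about 2 mm. A picture is of the moment at which its call begins.
- ticket.finish_job(): hands the job in; it is judged then, once.
The state is a dict: "time_s": time; "joints": joint angles; "joint_velocities": joint speeds; "effort": joint torques, N m; "tcp_pos": TCP position; "ee_rot": TCP orientation; "wrist_force": force on the tool from outside, world axes, zero at the start; "moment": the same for the moment, N m; "gripper_width": opening from 0.0 (shut) to 1.0 (fully open); "gripper_force": force on a finger pad.
Only numpy, scipy, OpenCV 4.12 (cv2) and the standard library are available. Lean on these libraries where they do the work, as an engineer would, in place of code of your own. Each camera call takes 0.05 s, during which the arm holds its last target. There are 200 camera calls.

## Working session

There is one attempt and no reset: what is moved stays moved. The work goes in short steps, Python scripts to look and compute and a tool call to move; the robot and the scene stay as the last step left them, time stands still between calls to the robot, and variables do not carry over. Pictures are saved under pics/ and viewed, at most 10 in all, crops included, and the job is handed in when it is done.

Besides the shell and the picture viewer there is one more tool, called after "Call:" by a JSON object that holds its "name" and its "arguments", one argument or row to a line. drive_tool: Moves the arm, as the interface text tells. Its arguments: {"type":"object","properties":{"moves":{"type":"array","items":{"type":"object","properties":{"delta_pos":{"type":"array","items":{"type":"number"}},"turn":{"type":"number"},"claw":{"type":"number"}}}}},"required":["moves"]}

```bash
mkdir -p pics; cat > h.py <<'E'
import numpy as np, cv2
from station import monitor, cams, ticket
def cap(n, tag):
    c=cams.capture(n); np.savez('pics/'+tag, **{k:c[k] for k in c}); cv2.imwrite(f'pics/{tag}.png', c['color'][:,:,::-1]); return c
def load(tag): return dict(np.load(f'pics/{tag}.npz'))
def pt(c,u,v,z=None):
    f=240/np.tan(np.radians(float(c['vertical_fov']))/2); E=c['extrinsics']
    d=np.array([(u-c['cx'])/f,(v-c['cy'])/f,1])
    if z is None:
        return (E@np.append(d*c['range_z'][int(v),int(u)],1))[:3]
    r=E[:3,:3]@d; return E[:3,3]+r*(z-E[2,3])/r[2]
E
python3 -c "
from h import *
cap('top','t0');cap('side','s0');s=monitor.sense();print(s)
for t in 't0','s0': print(load(t)['extrinsics'].round(3))"
```

```text
{'time_s': 0.1, 'joints': array([-6.19013459e+01,  2.20865492e+01,  3.88356403e-01, -2.45675446e-02,
       -6.84106370e+01, -1.48174499e+01]), 'joint_velocities': array([-0.04781662, -0.22374721,  0.25227192,  0.18440938,  0.07076073,
        0.05639328]), 'effort': array([-9.32986804e-04, -3.91689849e+01,  1.87934572e+01,  4.23184589e+00,
        1.35213046e-02, -6.89795093e-05]), 'tcp_pos': array([ 0.14348509, -0.60776392,  0.22157399]), 'ee_rot': array([[-9.73290580e-01, -2.29576025e-01, -5.42892101e-04],
       [-2.29576645e-01,  9.73288802e-01,  1.86332326e-03],
       [ 1.00616455e-04,  1.93819033e-03, -9.99998117e-01]]), 'wrist_force': array([ 0.12211242, -0.70800749, -0.06961677]), 'moment': array([ 0.02921777, -0.00664342, -0.01775392]), 'gripper_force': 0.0, 'gripper_width': 1.0046630430027452}
[[-0.135 -0.966  0.222  0.318]
 [-0.991  0.13  -0.035 -0.009]
 [ 0.005 -0.225 -0.974  1.158]
 [ 0.     0.     0.     1.   ]]
[[-0.77  -0.344  0.538 -0.062]
 [-0.638  0.43  -0.638  0.707]
 [-0.012 -0.835 -0.551  0.747]
 [ 0.     0.     0.     1.   ]]
```

View pics/t0.png

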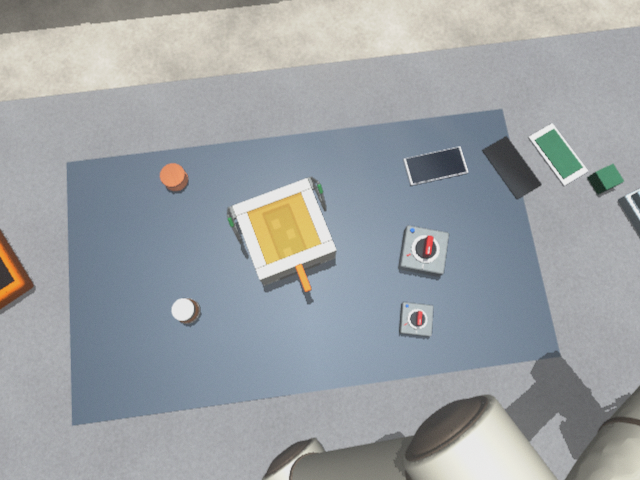

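View pics/s0.png

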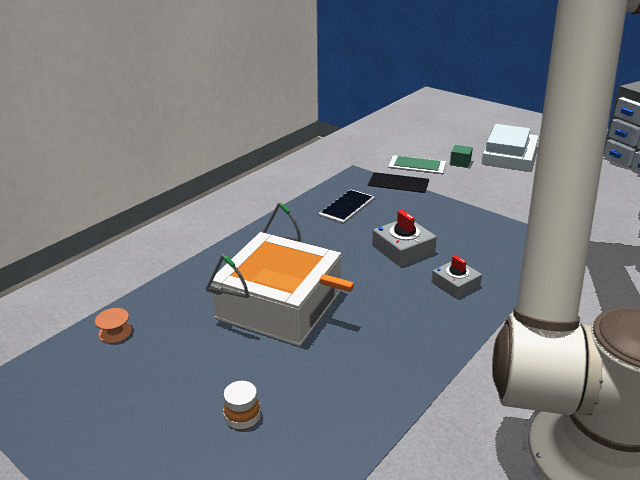

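The two control boxes are at top-view (425,250) and (417,320). The first looks larger, at about 45 px against 32 px. The handle is at about (303,278), the jar at (185,310), the spool at (173,178) and the phone at (436,165). I'll confirm the boxes in an enlarged crop.

```bash
python3 -c "
from h import *
c=load('t0');im=cv2.imread('pics/t0.png')
a=cv2.resize(im[210:350,385:465],None,fx=4.25,fy=4.25,interpolation=cv2.INTER_CUBIC)
b=cv2.resize(im[170:310,225:333],None,fx=4.25,fy=4.25,interpolation=cv2.INTER_CUBIC)
cv2.imwrite('pics/crop.png',np.hstack([a,b[:,:458]]))
rgb=c['color'].astype(int);R,G,B=rgb[...,0],rgb[...,1],rgb[...,2]
def P(mask,x0,x1,y0,y1):
    m=np.zeros_like(mask);m[y0:y1,x0:x1]=mask[y0:y1,x0:x1];v,u=np.nonzero(m)
    return np.array([pt(c,a,b) for a,b in zip(u,v)])
def box(p,name,zlo,zhi):
    q=p[(p[:,2]>zlo)&(p[:,2]<zhi)];r=cv2.minAreaRect((q[:,:2]*1000).astype(np.float32))
    print(name,len(q),r,q.mean(0).round(4),np.percentile(q[:,2],[5,50,95]).round(4))
red=(R>140)&(G<60)&(B<60)
box(P(red,385,465,210,290),'bigbar',.08,.1)
box(P(red,385,465,290,350),'smallbar',.03,.1)
al=np.ones_like(red)
box(P(al,385,465,215,290),'bigbox',.038,.05)
box(P(al,385,465,290,350),'smallbox',.02,.05)
org=(R>180)&(G>70)&(G<150)&(B<60)
box(P(org,290,320,262,295),'handle',.085,.11)
box(P(al,215,345,165,285),'lid',.085,.1)
print(P(al,175,195,300,320).mean(0))
"
```

```text
Traceback (most recent call last):
IndexError: too many indices for array: array is 1-dimensional, but 2 were indexed
```

View pics/crop.png

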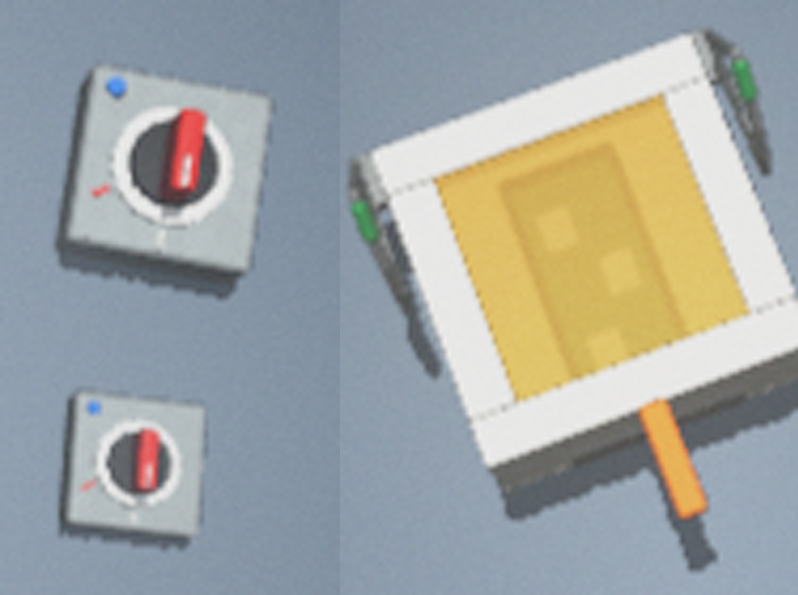

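The crop confirms it. The upper-left box at top-view (425,250) is about 1.35x the size of the lower one at (417,320), so it is the larger one. Its bar points at the white tick (bottom), and the red tick is on the left, which is clockwise. The handle runs from crop (652,405) to (692,512).

```bash
cat > m.py <<'E'
from h import *
c=load('t0')
rgb=c['color'].astype(int);R,G,B=rgb[...,0],rgb[...,1],rgb[...,2]
def P(mask,x0,x1,y0,y1):
    m=np.zeros_like(mask);m[y0:y1,x0:x1]=mask[y0:y1,x0:x1];v,u=np.nonzero(m)
    return np.array([pt(c,a,b) for a,b in zip(u,v)])
def box(p,name,zlo,zhi):
    q=p[(p[:,2]>zlo)&(p[:,2]<zhi)];r=cv2.minAreaRect((q[:,:2]*1000).astype(np.float32))
    print(name,len(q),np.round(r[0],1),np.round(r[1],1),round(r[2],1),q.mean(0).round(4),np.percentile(q[:,2],[5,50,95]).round(4))
print(rgb[250,429],rgb[283,305])
red=(R-G>60)&(R-B>60); org=(R-B>80)
al=np.ones_like(red)
box(P(red,400,465,225,275),'bigbar',.08,.1)
box(P(red,400,465,300,335),'smallbar',.03,.1)
box(P(al,385,465,215,290),'bigbox',.038,.052)
box(P(al,385,465,290,350),'smallbox',.02,.05)
box(P(org,292,320,266,297),'handle',.085,.11)
box(P(al,215,345,165,285),'lid',.085,.1)
# fixed-height readings, from the crop pixels
f=lambda x,y:(385+x/4.25,210+y/4.25); g=lambda x,y:(225+(x-340)/4.25,170+y/4.25)
print('bar ends',pt(c,*f(195,110),.0905),pt(c,*f(181,192),.0905))
print('handle ends',pt(c,*g(654,402),.0975),pt(c,*g(692,514),.0975))
print('lid TL TR BL',[pt(c,*g(*k),.0935).round(4) for k in((370,158),(697,33),(489,468))])
print('top bigbox',[pt(c,*f(*k),.045).round(4) for k in((95,68),(270,97),(68,240),(245,270))])
E
python3 m.py
```

```text
[223 169 168] [232 177  85]
bigbar 109 [ 517.2 -278.2] [13.6 43.3] 72.4 [ 0.5181 -0.2779  0.0895] [0.0848 0.0897 0.0931]
smallbar 60 [ 361.5 -230.9] [22.  44.4] 37.1 [ 0.3645 -0.2338  0.0624] [0.0581 0.0636 0.0667]
bigbox 1488 [ 516.7 -279. ] [100.6 102.2] 71.4 [ 0.5143 -0.2768  0.0449] [0.0407 0.0449 0.0492]
smallbox 926 [ 364.2 -235.3] [71.  70.7] 75.7 [ 0.3634 -0.2334  0.0332] [0.0282 0.0328 0.0408]
handle 192 [481.2   5.1] [59.5 15.6] 13.9 [0.4806 0.0052 0.0961] [0.0925 0.0962 0.0994]
lid 6700 [575.4  28.2] [228.3 204.2] 13.4 [0.5943 0.0333 0.0919] [0.0881 0.0919 0.0959]
bar ends [ 0.53664545 -0.28611406  0.0905    ] [ 0.49489235 -0.27099992  0.0905    ]
handle ends [0.51056617 0.0105388  0.0975    ] [ 0.45135593 -0.00129067  0.0975    ]
lid TL TR BL [array([0.6599, 0.1419, 0.0935]), array([ 0.7057, -0.0368,  0.0935]), array([0.4888, 0.0977, 0.0935])]
top bigbox [array([ 0.5763, -0.2483,  0.045 ]), array([ 0.5476, -0.3397,  0.045 ]), array([ 0.4848, -0.2176,  0.045 ]), array([ 0.4562, -0.3083,  0.045 ])]
```

```bash
cat >> h.py <<'E'
def go(p,yaw=None):
    s=monitor.sense(); R=s['ee_rot']; d=R.T@(np.array(p)-s['tcp_pos'])*1000
    y=np.degrees(np.arctan2(R[1,1],R[0,1]))
    print('shift',d.round(1),'yaw',y.round(1),'turn',None if yaw is None else round(np.radians(y-yaw),3))
E
python3 -c "
from h import *
go((.517,-.2785,.16),71.5)"
```

```text
shift [-439.1  234.6   62. ] yaw 103.3 turn 0.555
```

Call:
{"name": "drive_tool", "arguments": {
  "moves": [
    {"delta_pos": [-40, 21.3, 0], "claw": 1},
    {"delta_pos": [-40, 21.3, 0], "claw": 1},
    {"delta_pos": [-40, 21.3, 0], "claw": 1},
    {"delta_pos": [-40, 21.3, 0], "claw": 1},
    {"delta_pos": [-40, 21.3, 0], "claw": 1},
    {"delta_pos": [-40, 21.3, 0], "claw": 1},
    {"delta_pos": [-40, 21.3, 0], "claw": 1},
    {"delta_pos": [-40, 21.3, 0], "claw": 1},
    {"delta_pos": [-40, 21.3, 0], "claw": 1},
    {"delta_pos": [-40, 21.3, 20], "claw": 1},
    {"delta_pos": [-39, 21.3, 20], "claw": 1},
    {"delta_pos": [0, 0, 20], "claw": 1}
  ]
}}

```text
invalid input
```

Call:
{"name": "drive_tool", "arguments": {
  "moves": [
    {"turn": 0.14, "claw": 1},
    {"turn": 0.14, "claw": 1},
    {"turn": 0.14, "claw": 1},
    {"turn": 0.135, "claw": 1},
    {"claw": 1},
    {"claw": 1}
  ]
}}

```text
invalid input
```

```bash
python3 -c "
from h import *
go((.517,-.2785,.062),71.5)
c=cap('top','t1');im=cv2.imread('pics/t1.png')
cv2.imwrite('pics/t1c.png',cv2.resize(im[190:330,350:510],None,fx=4,fy=4))"
```

```text
shift [-439.1  234.4  160. ] yaw 103.3 turn 0.555
```

View pics/t1c.png

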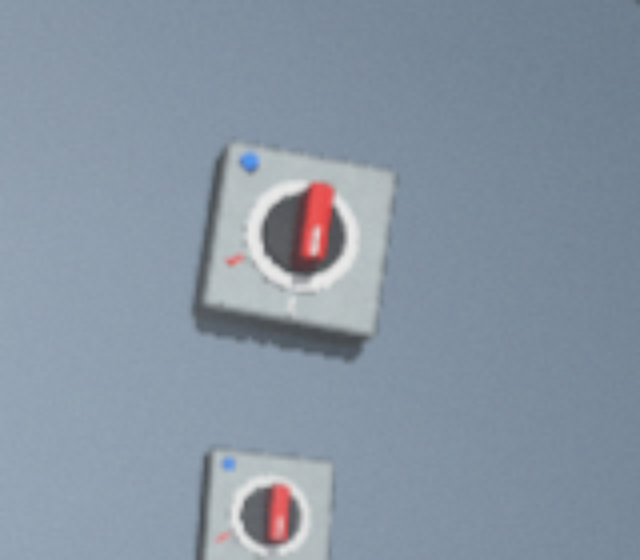

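Both calls were refused and the arm didn't move; the picture shows the knob still untouched. Every row probably needs all three fields.

Call:
{"name": "drive_tool", "arguments": {
  "moves": [
    {"delta_pos": [-40, 21.3, 0], "turn": 0, "claw": 1},
    {"delta_pos": [-40, 21.3, 0], "turn": 0, "claw": 1},
    {"delta_pos": [-40, 21.3, 0], "turn": 0, "claw": 1},
    {"delta_pos": [-40, 21.3, 0], "turn": 0, "claw": 1},
    {"delta_pos": [-40, 21.3, 0], "turn": 0, "claw": 1},
    {"delta_pos": [-40, 21.3, 0], "turn": 0, "claw": 1},
    {"delta_pos": [-40, 21.3, 0], "turn": 0, "claw": 1},
    {"delta_pos": [-40, 21.3, 0], "turn": 0, "claw": 1},
    {"delta_pos": [-40, 21.3, 0], "turn": 0, "claw": 1},
    {"delta_pos": [-40, 21.3, 20], "turn": 0, "claw": 1},
    {"delta_pos": [-39, 21.3, 20], "turn": 0, "claw": 1},
    {"delta_pos": [0, 0, 20], "turn": 0, "claw": 1}
  ]
}}

```text
time_s: 1.65
tcp_pos: [0.519, -0.2773, 0.1614]
ee_rot: [[-0.972, -0.233, 0.0], [-0.233, 0.972, 0.0], [-0.0, 0.0, -1.0]]
wrist_force: [-0.5, 0.1, 0.2]
gripper_width: 0.998
gripper_force: 0.0
```

Call:
{"name": "drive_tool", "arguments": {
  "moves": [
    {"delta_pos": [0, 0, 0], "turn": 0.14, "claw": 1},
    {"delta_pos": [0, 0, 0], "turn": 0.14, "claw": 1},
    {"delta_pos": [0, 0, 0], "turn": 0.14, "claw": 1},
    {"delta_pos": [0, 0, 0], "turn": 0.135, "claw": 1},
    {"delta_pos": [0, 0, 0], "turn": 0, "claw": 1},
    {"delta_pos": [0, 0, 0], "turn": 0, "claw": 1}
  ]
}}

```text
time_s: 2.4
tcp_pos: [0.5169, -0.2793, 0.1624]
ee_rot: [[-0.949, 0.316, -0.0], [0.316, 0.949, 0.0], [0.0, -0.0, -1.0]]
wrist_force: [0.5, -0.7, -0.0]
gripper_width: 1.001
gripper_force: 0.0
```

```bash
python3 -c "
from h import *
go((.517,-.2785,.062),71.5)
print(monitor.sense()['joints'].round(1))
c=cap('side','s1');im=cv2.imread('pics/s1.png')
cv2.imwrite('pics/s1c.png',cv2.resize(im[100:300,330:530],None,fx=3,fy=3))"
```

```text
shift [  0.2   0.8 100.4] yaw 71.6 turn 0.002
[-12.6  21.2  -9.9  -0.  -58.9 -95.8]
```

View pics/s1c.png

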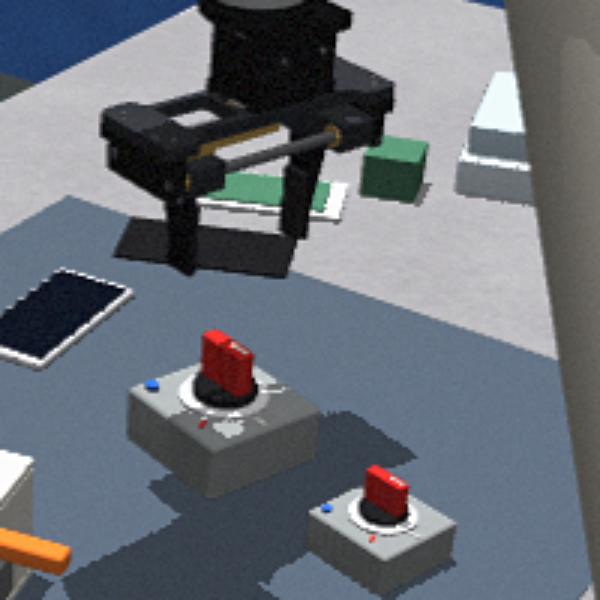

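The open gripper is above the larger knob at crop (228,365), with its fingers either side of the bar. I'll descend and close.

Call:
{"name": "drive_tool", "arguments": {
  "moves": [
    {"delta_pos": [0, 0.8, 25], "turn": 0, "claw": 1},
    {"delta_pos": [0, 0, 25], "turn": 0, "claw": 1},
    {"delta_pos": [0, 0, 25], "turn": 0, "claw": 1},
    {"delta_pos": [0, 0, 15], "turn": 0, "claw": 1},
    {"delta_pos": [0, 0, 10], "turn": 0, "claw": 1},
    {"delta_pos": [0, 0, 0], "turn": 0, "claw": 0.5},
    {"delta_pos": [0, 0, 0], "turn": 0, "claw": 0},
    {"delta_pos": [0, 0, 0], "turn": 0, "claw": 0},
    {"delta_pos": [0, 0, 0], "turn": 0, "claw": 0},
    {"delta_pos": [0, 0, 0], "turn": 0, "claw": 0},
    {"delta_pos": [0, 0, 0], "turn": 0, "claw": 0},
    {"delta_pos": [0, 0, 0], "turn": 0, "claw": 0}
  ]
}}

```text
time_s: 3.95
tcp_pos: [0.5173, -0.2786, 0.0625]
ee_rot: [[-0.948, 0.318, -0.0], [0.318, 0.948, 0.0], [0.0, -0.0, -1.0]]
wrist_force: [0.4, 0.2, -0.3]
gripper_width: 0.281
gripper_force: 0.0
```

```bash
python3 -c "
from h import *
s=monitor.sense();go((.517,-.2785,.062),71.5);print(s['moment'],s['gripper_width'],s['gripper_force'],s['wrist_force'])"
```

```text
shift [0.3 0.  0.5] yaw 71.5 turn -0.0
[-0.09226542 -0.02096442  0.01320973] 0.2814891488266172 0.0 [ 0.42309332  0.16800589 -0.31969997]
```

Still closing.

Call:
{"name": "drive_tool", "arguments": {
  "moves": [
    {"delta_pos": [0, 0, 0], "turn": 0, "claw": 0},
    {"delta_pos": [0, 0, 0], "turn": 0, "claw": 0},
    {"delta_pos": [0, 0, 0], "turn": 0, "claw": 0},
    {"delta_pos": [0, 0, 0], "turn": 0, "claw": 0},
    {"delta_pos": [0, 0, 0], "turn": 0, "claw": 0}
  ]
}}

```text
time_s: 4.58
tcp_pos: [0.5173, -0.2785, 0.0625]
ee_rot: [[-0.948, 0.318, 0.0], [0.318, 0.948, 0.0], [-0.0, 0.0, -1.0]]
wrist_force: [0.3, 1.4, -0.9]
gripper_width: 0.161
gripper_force: 30.0
```

```bash
python3 -c "
from h import *
s=monitor.sense();go((.517,-.2785,.062),71.5);print(s['moment'],s['gripper_width'],s['gripper_force'],s['wrist_force'])"
```

```text
shift [ 0.3 -0.1  0.5] yaw 71.5 turn -0.0
[ 0.33770766 -0.11097347  0.07035981] 0.16090714575533724 30.00004371162504 [ 0.32289399  1.38098205 -0.85551994]
```

Gripped: 14 mm wide at 30 N, and well centred. Now I'll turn it clockwise about 56°.

Call:
{"name": "drive_tool", "arguments": {
  "moves": [
    {"delta_pos": [0, 0, 0], "turn": 0.12, "claw": 0},
    {"delta_pos": [0, 0, 0], "turn": 0.12, "claw": 0},
    {"delta_pos": [0, 0, 0], "turn": 0.12, "claw": 0},
    {"delta_pos": [0, 0, 0], "turn": 0.12, "claw": 0},
    {"delta_pos": [0, 0, 0], "turn": 0.12, "claw": 0},
    {"delta_pos": [0, 0, 0], "turn": 0.12, "claw": 0},
    {"delta_pos": [0, 0, 0], "turn": 0.12, "claw": 0},
    {"delta_pos": [0, 0, 0], "turn": 0.12, "claw": 0},
    {"delta_pos": [0, 0, 0], "turn": 0, "claw": 0},
    {"delta_pos": [0, 0, 0], "turn": 0, "claw": 0}
  ]
}}

```text
time_s: 5.82
tcp_pos: [0.5181, -0.2778, 0.0626]
ee_rot: [[-0.284, 0.959, 0.002], [0.959, 0.284, 0.001], [0.0, 0.002, -1.0]]
wrist_force: [1.6, 4.6, 0.8]
gripper_width: 0.156
gripper_force: 30.0
```

```bash
python3 -c "
from h import *
s=monitor.sense();go((.517,-.2785,.062),11.5);print(s['moment'],s['gripper_width'],s['gripper_force'],s['wrist_force'])"
```

```text
shift [-0.4 -1.3  0.6] yaw 16.5 turn 0.088
[ 1.35428726 -0.53061385  0.10777419] 0.1555191869376202 29.9999297875911 [1.62775766 4.57787465 0.77488932]
```

Moment z is 0.11 N·m, which matches the spring. I'll push on past the stop, watching the moment.

Call:
{"name": "drive_tool", "arguments": {
  "moves": [
    {"delta_pos": [0, 0, 0], "turn": 0.05, "claw": 0},
    {"delta_pos": [0, 0, 0], "turn": 0.05, "claw": 0},
    {"delta_pos": [0, 0, 0], "turn": 0.03, "claw": 0},
    {"delta_pos": [0, 0, 0], "turn": 0, "claw": 0},
    {"delta_pos": [0, 0, 0], "turn": 0, "claw": 0}
  ]
}}

```text
time_s: 6.45
tcp_pos: [0.5182, -0.2778, 0.0626]
ee_rot: [[-0.161, 0.987, 0.001], [0.987, 0.161, 0.0], [-0.0, 0.001, -1.0]]
wrist_force: [2.6, 4.6, -0.5]
gripper_width: 0.162
gripper_force: 30.0
```

```bash
python3 -c "
from h import *
s=monitor.sense();go((.517,-.2785,.062),11.5);print(s['moment'],s['gripper_width'],s['gripper_force'],s['wrist_force'])"
```

```text
shift [-0.5 -1.3  0.5] yaw 9.3 turn -0.039
[ 1.39156516 -0.60851668  0.75781303] 0.16214626922954048 30.000352333299816 [ 2.60070634  4.63090646 -0.46733574]
```

The moment jumped to 0.76 N·m, so the knob is at its hard stop. Releasing now.

Call:
{"name": "drive_tool", "arguments": {
  "moves": [
    {"delta_pos": [0, 0, 0], "turn": 0, "claw": 1},
    {"delta_pos": [0, 0, 0], "turn": 0, "claw": 1},
    {"delta_pos": [0, 0, 0], "turn": 0, "claw": 1},
    {"delta_pos": [0, 0, 0], "turn": 0, "claw": 1},
    {"delta_pos": [0, 0, 0], "turn": 0, "claw": 1},
    {"delta_pos": [0, 0, 0], "turn": 0, "claw": 1},
    {"delta_pos": [0, 0, 0], "turn": 0, "claw": 1},
    {"delta_pos": [0, 0, 0], "turn": 0, "claw": 1},
    {"delta_pos": [0, 0, -20], "turn": 0, "claw": 1},
    {"delta_pos": [0, 0, -40], "turn": 0, "claw": 1},
    {"delta_pos": [0, 0, -40], "turn": 0, "claw": 1},
    {"delta_pos": [0, 0, -20], "turn": 0, "claw": 1}
  ]
}}

```text
time_s: 7.95
tcp_pos: [0.5182, -0.279, 0.1853]
ee_rot: [[-0.157, 0.988, 0.004], [0.988, 0.157, -0.001], [-0.002, 0.004, -1.0]]
wrist_force: [0.4, 0.1, 0.1]
gripper_width: 1.002
gripper_force: 0.0
```

Call:
{"name": "drive_tool", "arguments": {
  "moves": [
    {"delta_pos": [0, 0, 0], "turn": -0.16, "claw": 1},
    {"delta_pos": [0, 0, 0], "turn": -0.16, "claw": 1},
    {"delta_pos": [0, 0, 0], "turn": -0.16, "claw": 1},
    {"delta_pos": [0, 0, 0], "turn": -0.16, "claw": 1},
    {"delta_pos": [0, 0, 0], "turn": -0.16, "claw": 1},
    {"delta_pos": [0, 0, 0], "turn": -0.16, "claw": 1},
    {"delta_pos": [0, 0, 0], "turn": -0.16, "claw": 1},
    {"delta_pos": [0, 0, 0], "turn": -0.16, "claw": 1},
    {"delta_pos": [0, 0, 0], "turn": -0.16, "claw": 1},
    {"delta_pos": [0, 0, 0], "turn": -0.16, "claw": 1},
    {"delta_pos": [0, 0, 0], "turn": 0, "claw": 1}
  ]
}}

```text
time_s: 9.32
tcp_pos: [0.5172, -0.2786, 0.1825]
ee_rot: [[-0.983, -0.184, -0.0], [-0.184, 0.983, 0.0], [0.0, 0.0, -1.0]]
wrist_force: [0.1, -0.7, 0.3]
gripper_width: 0.997
gripper_force: 0.0
```

```bash
python3 -c "
from h import *
go((.473,.0035,.16),104)
c=cap('side','s2');cv2.imwrite('pics/s2c.png',cv2.imread('pics/s2.png')[100:400,180:580])"
```

```text
shift [ -8.4 285.4  22.5] yaw 100.6 turn -0.059
```

View pics/s2c.png

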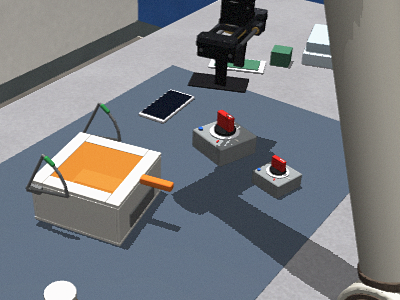

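The knob is back at its rest orientation at crop (225,122). Next I'll move over the handle at (157,183).

Call:
{"name": "drive_tool", "arguments": {
  "moves": [
    {"delta_pos": [-1.4, 40, 0], "turn": 0, "claw": 1},
    {"delta_pos": [-1.4, 40, 0], "turn": 0, "claw": 1},
    {"delta_pos": [-1.4, 40, 0], "turn": 0, "claw": 1},
    {"delta_pos": [-1.4, 40, 0], "turn": 0, "claw": 1},
    {"delta_pos": [-1.4, 40, 0], "turn": 0, "claw": 1},
    {"delta_pos": [-1.4, 40, 0], "turn": 0, "claw": 1},
    {"delta_pos": [0, 40, 0], "turn": 0, "claw": 0.9},
    {"delta_pos": [0, 5.4, 20], "turn": -0.059, "claw": 0.7},
    {"delta_pos": [0, 0, 0], "turn": 0, "claw": 0.6},
    {"delta_pos": [0, 0, 0], "turn": 0, "claw": 0.6},
    {"delta_pos": [0, 0, 0], "turn": 0, "claw": 0.6}
  ]
}}

```text
time_s: 10.75
tcp_pos: [0.4731, 0.003, 0.1632]
ee_rot: [[-0.97, -0.242, 0.001], [-0.242, 0.97, 0.0], [-0.001, -0.0, -1.0]]
wrist_force: [-0.4, 0.0, 0.2]
gripper_width: 0.617
gripper_force: 0.0
```

```bash
python3 -c "
from h import *
go((.473,.0035,.0715),104)
c=cap('top','t3');cv2.imwrite('pics/t3c.png',cv2.resize(cv2.imread('pics/t3.png')[170:330,220:400],None,fx=3,fy=3))"
```

```text
shift [ 0.   0.5 91.7] yaw 104.0 turn -0.0
```

View pics/t3c.png

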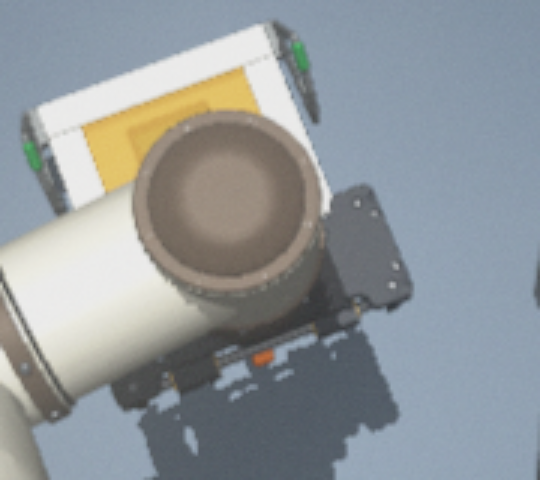

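The gripper is above the chamber front with the handle tip at (262,357), mid-jaw. I'll descend and pinch.

Call:
{"name": "drive_tool", "arguments": {
  "moves": [
    {"delta_pos": [0, 0, 25], "turn": 0, "claw": 0.6},
    {"delta_pos": [0, 0, 25], "turn": 0, "claw": 0.6},
    {"delta_pos": [0, 0, 20], "turn": 0, "claw": 0.6},
    {"delta_pos": [0, 0, 12], "turn": 0, "claw": 0.6},
    {"delta_pos": [0, 0, 10], "turn": 0, "claw": 0.6},
    {"delta_pos": [0, 0, 0], "turn": 0, "claw": 0},
    {"delta_pos": [0, 0, 0], "turn": 0, "claw": 0},
    {"delta_pos": [0, 0, 0], "turn": 0, "claw": 0},
    {"delta_pos": [0, 0, 0], "turn": 0, "claw": 0},
    {"delta_pos": [0, 0, 0], "turn": 0, "claw": 0},
    {"delta_pos": [0, 0, 0], "turn": 0, "claw": 0}
  ]
}}

```text
time_s: 12.18
tcp_pos: [0.4728, 0.0029, 0.0708]
ee_rot: [[-0.97, -0.243, 0.0], [-0.243, 0.97, -0.001], [-0.0, -0.001, -1.0]]
wrist_force: [1.8, -4.0, 0.6]
gripper_width: 0.175
gripper_force: 30.0
```

```bash
python3 -c "
from h import *
s=monitor.sense();go((.473,.0035,.0715),104);print(s['moment'],s['gripper_width'],s['gripper_force'],s['wrist_force'])
p=s['tcp_pos'];R=.2180;h0=.001
for a in range(0,51,5):
    t=np.radians(a); print(a, (R-R*np.cos(t)+h0*np.sin(t))*1000, (R*np.sin(t)+h0*np.cos(t)-h0)*1000)"
```

```text
shift [-0.3  0.5 -0.7] yaw 104.1 turn 0.001
[-1.20060925 -0.43907376 -0.04275339] 0.17522728149759706 29.993748804554343 [ 1.81789186 -3.95018816  0.57105203]
0 0.0 0.0
5 0.9167115587471302 18.996146617081227
10 3.485558021005581 37.84011048440301
15 7.686988914085641 56.38847765863859
20 13.489028811997636 74.50008386578169
25 20.847520687751004 92.03708884650914
30 29.706461974992354 108.86602540378443
35 39.998430781350834 124.85881516881703
40 51.645099009749316 139.89374335478453
45 64.55782848251917 153.85638507985388
50 78.63834553145341 166.64047620962376
```

Gripped at 15–16 mm and 30 N. Now the first half of the arc: forward is tool −x, up is tool −z.

Call:
{"name": "drive_tool", "arguments": {
  "moves": [
    {"delta_pos": [-0.2, 0, -9.5], "turn": 0, "claw": 0},
    {"delta_pos": [-0.7, 0, -9.5], "turn": 0, "claw": 0},
    {"delta_pos": [-1.1, 0, -9.4], "turn": 0, "claw": 0},
    {"delta_pos": [-1.5, 0, -9.4], "turn": 0, "claw": 0},
    {"delta_pos": [-1.9, 0, -9.3], "turn": 0, "claw": 0},
    {"delta_pos": [-2.3, 0, -9.2], "turn": 0, "claw": 0},
    {"delta_pos": [-2.7, 0, -9.1], "turn": 0, "claw": 0},
    {"delta_pos": [-3.1, 0, -9.0], "turn": 0, "claw": 0},
    {"delta_pos": [-3.5, 0, -8.9], "turn": 0, "claw": 0},
    {"delta_pos": [-3.9, 0, -8.7], "turn": 0, "claw": 0},
    {"delta_pos": [0, 0, 0], "turn": 0, "claw": 0}
  ]
}}

```text
time_s: 13.55
tcp_pos: [0.493, 0.008, 0.1623]
ee_rot: [[-0.97, -0.243, -0.0], [-0.243, 0.97, -0.001], [0.0, -0.001, -1.0]]
wrist_force: [4.7, -5.8, -5.2]
gripper_width: 0.181
gripper_force: 30.0
```

```bash
python3 -c "
from h import *
s=monitor.sense();go((.473,.0035,.0715),104);print(s['moment'],s['gripper_width'],s['gripper_force'],s['wrist_force'])
cap('side','s4');cv2.imwrite('pics/s4c.png',cv2.resize(cv2.imread('pics/s4.png')[120:350,180:440],None,fx=2.5,fy=2.5))"
```

```text
shift [20.5  0.6 90.8] yaw 104.1 turn 0.001
[-1.52355163 -0.95700424 -0.06428437] 0.1805052461681766 30.00068251043558 [ 4.69205757 -5.83296533 -5.20717122]
```

View pics/s4c.png

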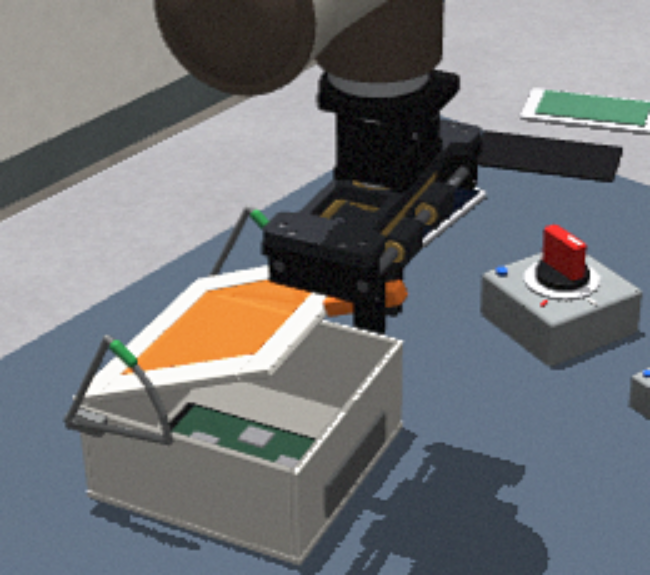

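The lid is following, with the handle held at (350,300). Now the second half of the arc.

Call:
{"name": "drive_tool", "arguments": {
  "moves": [
    {"delta_pos": [-4.2, 0, -8.5], "turn": 0, "claw": 0},
    {"delta_pos": [-4.6, 0, -8.3], "turn": 0, "claw": 0},
    {"delta_pos": [-5.0, 0, -8.1], "turn": 0, "claw": 0},
    {"delta_pos": [-5.3, 0, -7.9], "turn": 0, "claw": 0},
    {"delta_pos": [-5.6, 0, -7.6], "turn": 0, "claw": 0},
    {"delta_pos": [-6.0, 0, -7.4], "turn": 0, "claw": 0},
    {"delta_pos": [-6.3, 0, -7.1], "turn": 0, "claw": 0},
    {"delta_pos": [-6.6, 0, -6.9], "turn": 0, "claw": 0},
    {"delta_pos": [-6.9, 0, -6.5], "turn": 0, "claw": 0},
    {"delta_pos": [-7.2, 0, -6.3], "turn": 0, "claw": 0},
    {"delta_pos": [0, 0, 0], "turn": 0, "claw": 0},
    {"delta_pos": [0, 0, 0], "turn": 0, "claw": 0}
  ]
}}

```text
time_s: 15.1
tcp_pos: [0.5471, 0.0212, 0.2356]
ee_rot: [[-0.97, -0.243, -0.005], [-0.243, 0.97, -0.002], [0.005, -0.001, -1.0]]
wrist_force: [0.4, -5.7, -4.3]
gripper_width: 0.18
gripper_force: 30.0
```

```bash
python3 -c "
from h import *
s=monitor.sense();go((.473,.0035,.0715),104);print(s['moment'],s['gripper_width'],s['gripper_force'],s['wrist_force'])
c=cap('side','s5');cv2.imwrite('pics/s5c.png',cv2.resize(cv2.imread('pics/s5.png')[120:350,180:440],None,fx=2.5,fy=2.5))
# lid plane from side depth: white/amber points above the rim, in chamber frame
o=np.array([.684,.055,.0895]);a=np.radians(14);X=np.array([np.cos(a),np.sin(a),0]);Y=np.array([-np.sin(a),np.cos(a),0])
r=c['color'].astype(int);v,u=np.nonzero((r[...,0]>180)&(c['range_z']>0))
p=np.array([pt(c,i,j) for i,j in zip(u,v)])-o
x,y,z=p@X,p@Y,p[:,2]
m=(abs(y)<.085)&(x<-.02)&(x>-.125)&(z>.02)&(z<.2)
print(m.sum()); ang=np.degrees(np.arctan2(z[m],-x[m]));print(np.percentile(ang,[10,50,90]),np.degrees(np.arctan(np.polyfit(x[m],z[m],1)[0])))"
```

```text
shift [ 75.3   0.9 164.5] yaw 104.0 turn 0.001
[-1.75888413  0.08139867 -0.0209818 ] 0.179697122452487 30.000995508162305 [ 0.43522006 -5.66526953 -4.30163088]
137
[49.04051231 50.00680158 50.96310388] -42.025477065461686
```

View pics/s5c.png

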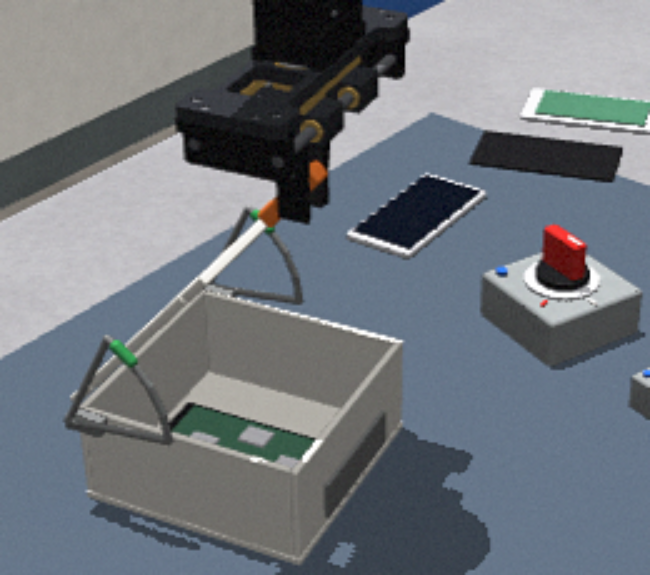

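The lid is at about 49–50° (depth gives 50.0°, arm geometry gives 49.1°), and the handle is held firmly between the pads at (290,195). I'll settle briefly and hand in.

Call:
{"name": "drive_tool", "arguments": {
  "moves": [
    {"delta_pos": [0, 0, 0], "turn": 0, "claw": 0},
    {"delta_pos": [0, 0, 0], "turn": 0, "claw": 0},
    {"delta_pos": [0, 0, 0], "turn": 0, "claw": 0},
    {"delta_pos": [0, 0, 0], "turn": 0, "claw": 0},
    {"delta_pos": [0, 0, 0], "turn": 0, "claw": 0},
    {"delta_pos": [0, 0, 0], "turn": 0, "claw": 0}
  ]
}}

```text
time_s: 15.9
tcp_pos: [0.5471, 0.0212, 0.2356]
ee_rot: [[-0.97, -0.243, -0.005], [-0.243, 0.97, -0.002], [0.005, -0.001, -1.0]]
wrist_force: [1.6, -4.9, -3.1]
gripper_width: 0.178
gripper_force: 30.0
```

```bash
python3 -c "
from h import *
s=monitor.sense();print(s['tcp_pos'],s['gripper_force'],s['wrist_force']);print(ticket.finish_job())"
```

```text
[0.54706033 0.0212261  0.23558757] 30.000981534831226 [ 1.60513555 -4.91441117 -3.11975965]
the job is handed in; nothing more can be done
None
```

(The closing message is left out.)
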